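Clear the jammed railing-ball tray

ROBOT

A 6-joint arm with a two-finger parallel gripper is mounted at the origin on the work surface. World frame = base frame: x ahead of the robot, y to its left, z up, the work surface at z = 0. Lengths are in m, angles in rad, forces in N, time in s.
With the tool pointing down it reaches from about 0.35 to 0.775 m from the base axis. Payload 7.3 kg.
Tool frame: the origin (TCP) lies at the very end of the fingers, on their centre line; the grasp point (between the pads) lies robot.pinch_z behind it (robot.pinch_z is the distance from the TCP to the grasp point, in m); y points along the fingers, z is the direction in which the jaws open and shut, and the axes are right-handed (so a half turn about y gives the same grasp; the last joint's range is limited). The gripper opens to 92 mm and grips with 3 to 60 N. Pads are 19 mm wide; open, the fingers measure 130 mm over their backs; the gripper's body (75 mm by 190 mm) begins 47 mm behind the grasp point.
Start: joints at [1.037, 0.342, 1.524, -0, 1.275, -0.146], TCP at [0.199, 0.486, 0.227] pointing down, gripper open.
Joint ranges: [-2.53, 2.53], [-0.77, 2.02], [0.04, 2.7], [-1, 4.14], [0.28, 2.66], [-3.11, 3.11]. Speed limits (rad/s): [2.57, 2.57, 3.14, 3.14, 3.14, 3.14].

INTERFACE

Orientations are given as [roll, pitch, yaw] about the fixed x, y, z axes, in that order (R = Rz(yaw) Ry(pitch) Rx(roll)).
In Python, from cell import status, viewer, robot gives the robot as it stands. The module is installed in compiled form; this text tells all that it offers.
- The arm moves only by the shell command python3 -m pendant 'ROWS' [FORCE]. ROWS is JSON, a list that holds one entry, the list of rows, each a list of 7 numbers: the shift along the tool's x, y, z in cm, then the turn, a rotation vector about the tool's x, y, z in rad, then the finger opening in cm, from 0 to 9.18. A call has 1 to 20 rows; each row is the pose to reach, as a shift and turn from the pose commanded when the call began, along the tool's axes at that moment; what a row does not reach only later rows make up. A row lasts 1/10 s, in which the tool goes at most 50 mm and 8.59 degrees, less where a joint would pass 70% of its speed; a pose out of reach is approached as far as the arm can. A call with a gripper value outside its range is refused whole. The fingers move at their own pace and stop on an object; FORCE is the grip in N (left out, the last holds). Time passes only in rows, so rows that repeat a pose let the fingers close. It gives the time, the measured TCP pose, the force and the opening at its end, in the units of the state.
- status.observe(): the state, without advancing time (a new reading comes with each control period).
- viewer.read_camera(name): name is "scene" or "top" or "wrist"; returns a dict with "image" (400x640x3 uint8, red, green, blue), "range_z" (400x640 float32, m along the optical axis (not along the pixel's ray), 0 where there is no reading), "fx", "fy", "cx", "cy" (pixels), "camera_from_world" (4x4, takes a point from world to camera coordinates). Camera axes: x right, y up, looking along -z (the intrinsics and any distortion apply to the point x, -y, -z); pixel columns grow to the right and rows downward; lengths in m; the calibration is good to about 2 mm. A picture is of the moment at which its call begins.
- robot.hand_in(): hands the job in, once; it reports no verdict.
The state is a dict: "time": time; "qpos": joint angles; "qvel": joint speeds; "joint_efforts": joint torques, N m; "tool_pos": TCP position; "tool_rot": TCP orientation; "contact_force": force on the tool from outside, world axes, zero at the start; "torque": the same for the moment, N m; "opening": finger opening in m.
Only numpy, scipy, OpenCV 4.12 (cv2) and the standard library are available. Lean on these libraries where they do the work, as an engineer would, in place of code of your own. Each camera call takes 0.05 s, during which the arm holds its last target. There are 200 camera calls.

TASK

An oversize steel ball is stuck in the mouth of the sloping ball tray and holds back the four smaller ones. Without lifting it out, nudge it back up from the mouth and roll it over the low sill into the side bay, so that all four small balls run down through the mouth and lie in the catch pan. Leave the other things on the bench and the nut in the tray's corner where they are.

Things in the scene. Friction and masses are not known exactly. Their poses are not given: they have to be found in the camera images.
- tray: fixed sheet-steel ball tray, 455 x 178 mm, open on top, deck a plane sloping 12 degrees. Origin: on the bench, under the mouth line, mid-width. x points up the slope (horizontally), y across, z up. Deck height over the bench at tray x: 50 mm + 0.2126 x. Walls 42 mm high, 5 mm thick. The straight side wall (inner face y +84 mm) runs the whole length. Balls roll down by themselves
- mouth (a point): deck point in the middle of the mouth (tray x 0, y +57 mm): a 54 mm gap between the straight wall and a slanting shoulder wall that runs from tray (0, +30) to (34, -12) mm. Above it is a chamber (x 0 to 132, y -12 to +84), which leads up into a 42 mm wide queue lane (x 132 to 264, y +42 to +84), closed at the top
- bay (a point): deck point in the middle of the side bay (tray x 34 to 132, y -84 to -18 mm), walled on three sides; the shoulder ends at its lower corner. Only a low sill, 5 mm high and 6 mm wide, along tray y -15 mm, parts it from the chamber above the mouth; a ball pushed over the sill stays in the bay
- pan (a point): deck point in the middle of the catch pan, the closed low end of the tray below the mouth (tray x -168 to 0 mm, y -84 to +84 mm)
- big_center (a point): centre of the oversize hollow steel ball, smooth and oiled, 62 mm across, 0.11 to 0.18 kg; it is too big for the mouth and at the start sits jammed in it, against the straight wall and the shoulder's tip, its centre 31 mm above the deck
- ball1_center (a point): centre of one of the four plain hollow steel balls, smooth and oiled, 36 mm across, 48 g, at the start queued up the slope behind the big one, along the straight wall; two of them may now and then bridge the mouth until nudged back
- ball2_center (a point): centre of one of the four plain hollow steel balls, smooth and oiled, 36 mm across, 48 g, at the start queued up the slope behind the big one, along the straight wall; two of them may now and then bridge the mouth until nudged back
- ball3_center (a point): centre of one of the four plain hollow steel balls, smooth and oiled, 36 mm across, 48 g, at the start queued up the slope behind the big one, along the straight wall; two of them may now and then bridge the mouth until nudged back
- ball4_center (a point): centre of one of the four plain hollow steel balls, smooth and oiled, 36 mm across, 48 g, at the start queued up the slope behind the big one, along the straight wall; two of them may now and then bridge the mouth until nudged back
- nut: bystander: a big dark hex nut, 52 mm across, 22 mm high, lying in the closed, unused upper corner of the tray behind the bay; origin in the middle of its underside
- flange: bystander: a steel pipe flange, 110 mm disc, 38 mm high, on the bench close to the tray's bay side; origin in the middle of its underside
- hammer: bystander: a hammer lying on the bench along the tray's straight side; origin under it, at about mid-length
- elbow_flange: bystander: a 110 mm flange with a pipe bend standing on it, about 125 mm high, on the left of the bench; origin in the middle of its underside
- pipe: bystander: a brown 40 mm pipe, 260 mm long, on the right of the bench; origin in the middle of its underside
- wire_brush: bystander: a hand brush on the left of the bench; origin under it, at about mid-length
- flat_bar: bystander: a dark flat bar, 220 x 35 x 8 mm, on the right of the bench; origin in the middle of its underside
Things that resemble listed ones, but are neither listed nor needed, are in the scene too. What is shaped like the part that bears ball3_center but purple or yellow is not meant. What is shaped like the part that bears big_center but black is not meant.

How it is judged:
By the outcome, as a careful person would: the job done as asked, in the order asked, and still so for the second after the job is handed in, with the robot touching nothing.
It also fails if it takes over 58 s, if anything falls off the work surface, if the arm or the gripper's body presses on something with over 40 N, if the wrist force passes 120 N, or if a joint passes its speed limit or range.

## Working session

There is one attempt and no reset: what is moved stays moved. The work goes in short steps, Python scripts to look and compute and a shell command to move; the robot and the scene stay as the last step left them, time stands still between calls to the robot, and variables do not carry over. Pictures are saved under pics/ and viewed, about 8 in all and at most 12, crops included, and the job is handed in when it is done.

```bash
mkdir -p pics
cat > h.py <<'E'
import numpy as np, cv2
from cell import status, viewer, robot
def cam(n):
    return viewer.read_camera(n)
def world(c,u,v,z=None):
    """pixel->world by depth, or by plane z"""
    R=c["camera_from_world"]; Ri=np.linalg.inv(R)
    d=np.array([(u-c["cx"])/c["fx"],-(v-c["cy"])/c["fy"],-1.])
    if z is None:
        r=c["range_z"][int(v),int(u)]; return (Ri@np.r_[d*r,1])[:3]
    o=Ri[:3,3]; w=Ri[:3,:3]@d
    return o+w*(z-o[2])/w[2]
def pix(c,p):
    q=c["camera_from_world"]@np.r_[p,1]; return np.array([c["cx"]+c["fx"]*q[0]/-q[2],c["cy"]+c["fy"]*-q[1]/-q[2]])
def save(n,im): cv2.imwrite("pics/"+n,im[:,:,::-1])
E
python3 - <<'E'
from h import *
import pickle
for n in("top","scene"):
    c=cam(n); save(n+"0.png",c["image"]); pickle.dump(c,open(n+"0.pkl","wb")); print({k:v for k,v in c.items() if k not in("image","range_z")})
print(status.observe(), robot.pinch_z)
E
```

```text
{'fx': 474.9755611359828, 'fy': 474.9755611359828, 'cx': 324.34170471754, 'cy': 192.9210796623914, 'camera_from_world': array([[-2.22852834e-02, -9.99744312e-01, -3.83104042e-03,
         3.80475583e-02],
       [ 9.78888822e-01, -2.25988316e-02,  2.03140267e-01,
        -5.26961292e-01],
       [-2.03174903e-01,  7.76875763e-04,  9.79142153e-01,
        -1.35841644e+00],
       [ 0.00000000e+00,  0.00000000e+00,  0.00000000e+00,
         1.00000000e+00]])}
{'fx': 438.1245339630685, 'fy': 438.1245339630685, 'cx': 315.15804956144547, 'cy': 205.07312652698863, 'camera_from_world': array([[ 0.71596461,  0.69793035,  0.01696753, -0.39011452],
       [-0.48085942,  0.47537347,  0.73674574,  0.18208068],
       [ 0.5061313 , -0.53564288,  0.67595696, -1.82128397],
       [ 0.        ,  0.        ,  0.        ,  1.        ]])}
{'time': 0.1, 'qpos': array([ 1.03701222e+00,  3.42652774e-01,  1.52487135e+00,  1.50324152e-05,
        1.27535392e+00, -1.45986955e-01]), 'qvel': array([-0.00122994, -0.00048504, -0.00155779,  0.00076005,  0.00031086,
        0.00027655]), 'joint_efforts': array([ 9.05940869e-04, -4.32004809e+01, -2.44694424e+01,  7.18954951e-02,
        5.26627118e-02, -7.40117343e-05]), 'tool_pos': array([0.19833053, 0.4857459 , 0.22613208]), 'tool_rot': array([-1.57206595e+00,  2.01206583e-04, -3.87801670e-01]), 'contact_force': array([0.65484283, 0.34684134, 0.64305503]), 'torque': array([-0.03116031,  0.03253212,  0.02469235]), 'opening': 0.09185201881414355} 0.0188
```

View pics/top0.png

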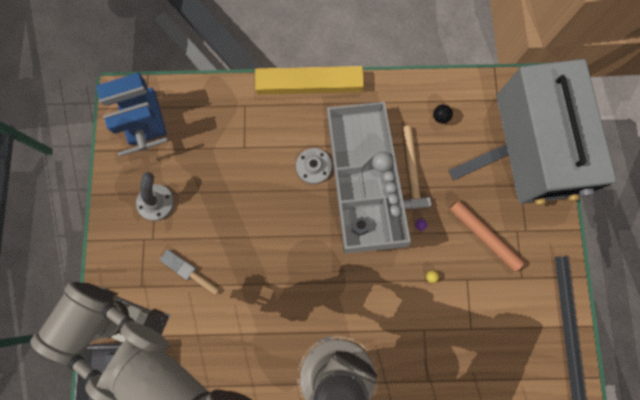

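View pics/scene0.png

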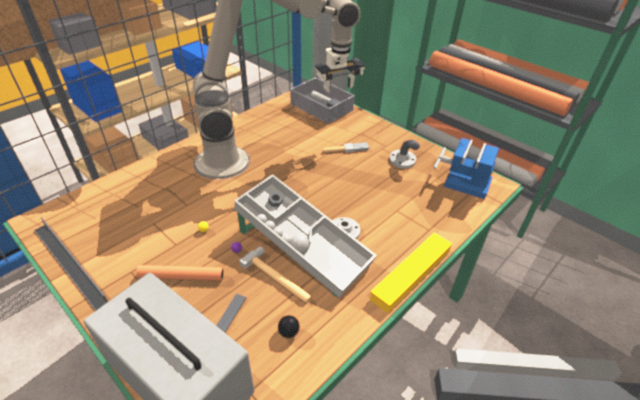

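The top image shows the tray spanning (328,107) to (409,244), with its low end far from the robot. The big ball is at (382,160), the small ones at about (388–395, 168–212) and the nut at (361,225). Look-alikes are the black ball (443,114), purple (421,225) and yellow (432,277). I choose the grey big one in the tray and check it in a close crop.

Run:
```python
from h import *
import pickle
c=pickle.load(open("top0.pkl","rb"))
im=cv2.resize(c["image"][95:260,310:435],None,fx=4.8,fy=3.6*4/3*1.0,interpolation=cv2.INTER_CUBIC)
im=cv2.resize(c["image"][95:255,310:440],None,fx=3.7,fy=3.7,interpolation=cv2.INTER_CUBIC)
save("crop1.png",im)
```

```text
(no output)
```

View pics/crop1.png

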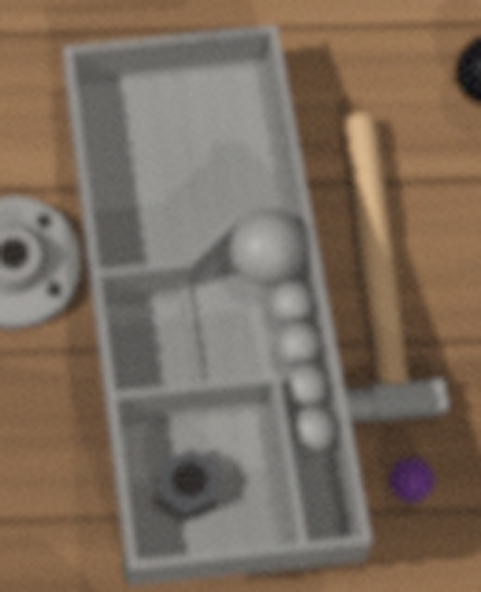

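```bash
cat >> h.py <<'E'
def T(p,pose):
    x0,y0,a=pose; x,y,z=p; ca,sa=np.cos(a),np.sin(a)
    return np.array([x0+ca*x-sa*y,y0+sa*x+ca*y,z])
def invT(w,pose):
    x0,y0,a=pose; d=np.array(w[:2])-[x0,y0]; ca,sa=np.cos(a),np.sin(a)
    return np.array([ca*d[0]+sa*d[1],-sa*d[0]+ca*d[1],w[2]])
def deck(x): return .05+.2126*x
E
python3 - <<'E'
from h import *
import pickle
from scipy.optimize import least_squares
c=pickle.load(open("top0.pkl","rb"))
f=lambda u,v:(310+u/3.7,95+v/3.7)
obs=[((-.173,-.089),f(67,47)),((-.173,.089),f(276,28)),((.27,.089),f(370,545)),((.27,-.089),f(127,565))]
def res(p):
    r=[]
    for (x,y),uv in obs: r+=list(pix(c,T((x+(p[3] if x>0 else 0),y,deck(x)+.042),p))-uv)
    return r
s=least_squares(res,[.6,-.1,3.1,0]); print(s.x,np.round(s.fun,2)); 
p=s.x[:3]; np.save("pose.npy",p)
# balls: centre pixel, intersect at center height
for n,uv,r in [("big",f(267,245),.031),("b1",f(292,300),.018),("b2",f(297,342),.018),("b3",f(307,384),.018),("b4",f(315,430),.018)]:
    z=.09
    for _ in range(20):
        w=world(c,*uv,z); t=invT(w,p); z=deck(t[0])+r*1.0/1
    print(n,np.round(w,4),np.round(t*1000,1), "depth surf",np.round(world(c,*uv),3))
for q in [(0,.057),(.083,-.051),(0,.03),(.034,-.012)]: print(q,T((*q,deck(q[0])),p),pix(c,T((*q,deck(q[0])+.042),p)))
E
```

```text
Traceback (most recent call last):
  File "h.py", line 17, in T
    x0,y0,a=pose; x,y,z=p; ca,sa=np.cos(a),np.sin(a)
    ^^^^^^^
ValueError: too many values to unpack (expected 3)
```

```bash
sed -i 's/x0,y0,a=pose;/x0,y0,a=pose[:3];/' h.py
python3 - <<'E'
from h import *
import pickle
from scipy.optimize import least_squares
c=pickle.load(open("top0.pkl","rb"))
f=lambda u,v:(310+u/3.7,95+v/3.7)
obs=[((-.173,-.089),f(67,47)),((-.173,.089),f(276,28)),((.27,.089),f(370,545)),((.27,-.089),f(127,565))]
def res(p):
    r=[]
    for (x,y),uv in obs: r+=list(pix(c,T((x+(p[3] if x>0 else 0),y,deck(x)+.042),p))-uv)
    return r
s=least_squares(res,[.6,-.1,3.1,0]); print(s.x,np.round(s.fun,2)); 
p=s.x[:3]; np.save("pose.npy",p)
for n,uv,r in [("big",f(267,245),.031),("b1",f(292,300),.018),("b2",f(297,342),.018),("b3",f(307,384),.018),("b4",f(315,430),.018)]:
    z=.09
    for _ in range(20):
        w=world(c,*uv,z); t=invT(w,p); z=deck(t[0])+r
    print(n,np.round(w,4),np.round(t*1000,1), "depth surf",np.round(world(c,*uv),3))
for q in [(0,.057),(.083,-.051),(0,.03),(.034,-.012)]: print(q,T((*q,deck(q[0])),p),(pix(c,T((*q,deck(q[0])+.042),p))-[310,95])*3.7)
E
```

```text
[ 6.29672861e-01 -9.27042008e-02  3.21798304e+00 -2.21127184e-04] [-0.24  0.12  0.54 -0.17 -0.3  -0.54  0.04  0.57]
big [ 0.6126 -0.1463  0.0855] [21.1 52.2 85.5] depth surf [ 0.604 -0.142  0.116]
b1 [ 0.5679 -0.1644  0.0823] [67.  66.8 82.3] depth surf [ 0.564 -0.162  0.097]
b2 [ 0.5321 -0.1656  0.0899] [102.8  65.2  89.9] depth surf [ 0.529 -0.163  0.106]
b3 [ 0.497  -0.1706  0.0974] [138.3  67.5  97.4] depth surf [ 0.493 -0.168  0.117]
b4 [ 0.4594 -0.1737  0.1054] [176.   67.7 105.4] depth surf [ 0.456 -0.171  0.125]
(0, 0.057) [ 0.63402288 -0.14953797  0.05      ] [270.7366939  216.73030388]
(0.083, -0.051) [ 0.54302279 -0.04818717  0.0676458 ] [148.20201624 326.21537136]
(0, 0.03) [ 0.63196234 -0.12261671  0.05      ] [237.00086505 219.98764787]
(0.034, -0.012) [ 0.59485622 -0.08333394  0.0572284 ] [190.03200028 263.92466979]
```

```bash
cat >> h.py <<'E'
from scipy.spatial.transform import Rotation as Ro
P=np.load("pose.npy") if __import__("os").path.exists("pose.npy") else None
a12=np.deg2rad(12)
def tgt(u,v,h,ang):
    """deck frame point (mm; u along slope, v across, h above deck), tool -x along deck angle ang (deg). -> pos,R"""
    u,v,h=u/1e3,v/1e3,h/1e3
    n=np.array([-np.sin(a12),0,np.cos(a12)]); e=np.array([np.cos(a12),0,np.sin(a12)]); y=np.array([0,1,0])
    pos=T(np.array([0,0,.05])+u*e+v*y+h*n,P)
    d=np.cos(np.deg2rad(ang))*e+np.sin(np.deg2rad(ang))*y
    X,Y=-d,-n; M=np.c_[X,Y,np.cross(X,Y)]
    c,s=np.cos(P[2]),np.sin(P[2]); return pos,np.array([[c,-s,0],[s,c,0],[0,0,1]])@M
def rel(u,v,h,ang,base=None):
    pos,R=tgt(u,v,h,ang)
    if base is None:
        s=status.observe(); p0=s["tool_pos"]; R0=Ro.from_euler("xyz",s["tool_rot"]).as_matrix()
    else: p0,R0=tgt(*base)
    print((u,v,h,ang),np.round(R0.T@(pos-p0)*100,2),np.round(Ro.from_matrix(R0.T@R).as_rotvec(),3),np.round(pos,3))
def deckc():
    s=status.observe(); t=invT(s["tool_pos"],P); q=t-[0,0,.05]
    R=Ro.from_euler("xyz",s["tool_rot"]).as_matrix(); d=-R[:,0]
    print("t",round(s["time"],2),"u,v,h",np.round([1e3*(q[0]*np.cos(a12)+q[2]*np.sin(a12)),1e3*q[1],1e3*(-q[0]*np.sin(a12)+q[2]*np.cos(a12))],1),
      "ang",round(np.rad2deg(np.arctan2(d[1],d[0])-P[2]),1),"tilt",np.round(R[:,1],3),"F",np.round(s["contact_force"],1),"open",round(s["opening"],4))
E
python3 -c "
from h import *
rel(-10,92,110,-51)"
```

```text
(-10, 92, 110, -51) [ 68.85   7.1  -43.99] [-0.131  0.424  0.165] [ 0.669 -0.182  0.156]
```

```bash
R="x"; python3 -m pendant '[[[68.9,3,-44,-0.131,0.424,0.165,0],[68.9,3,-44,-0.131,0.424,0.165,0],[68.9,3,-44,-0.131,0.424,0.165,0],[68.9,3,-44,-0.131,0.424,0.165,0],[68.9,3,-44,-0.131,0.424,0.165,0],[68.9,3,-44,-0.131,0.424,0.165,0],[68.9,3,-44,-0.131,0.424,0.165,0],[68.9,3,-44,-0.131,0.424,0.165,0],[68.9,3,-44,-0.131,0.424,0.165,0],[68.9,3,-44,-0.131,0.424,0.165,0],[68.9,3,-44,-0.131,0.424,0.165,0],[68.9,3,-44,-0.131,0.424,0.165,0],[68.9,3,-44,-0.131,0.424,0.165,0],[68.9,3,-44,-0.131,0.424,0.165,0],[68.9,3,-44,-0.131,0.424,0.165,0],[68.9,3,-44,-0.131,0.424,0.165,0],[68.9,7.1,-44,-0.131,0.424,0.165,0],[68.9,7.1,-44,-0.131,0.424,0.165,0],[68.9,7.1,-44,-0.131,0.424,0.165,0],[68.9,7.1,-44,-0.131,0.424,0.165,0]]]' 20
python3 - <<'E'
from h import *
deckc(); rel(-10,92,110,-51)
import pickle
c=cam("wrist"); save("wrist1.png",c["image"]); pickle.dump(c,open("wrist1.pkl","wb"))
E
```

```text
time: 2.1
tool_pos: [0.6702, -0.1809, 0.1574]
tool_rot: [-1.732, 0.131, -0.823]
contact_force: [-0.6, 0.4, 0.9]
opening: 0.0006
t 2.1 u,v,h [-10.6  91.  112.1] ang -51.5 tilt [-0.205 -0.015 -0.979] F [-0.6  0.4  0.9] open 0.0006
(-10, 92, 110, -51) [ 0.04  0.21 -0.11] [-0.002  0.001  0.001] [ 0.669 -0.182  0.156]
```

View pics/wrist1.png

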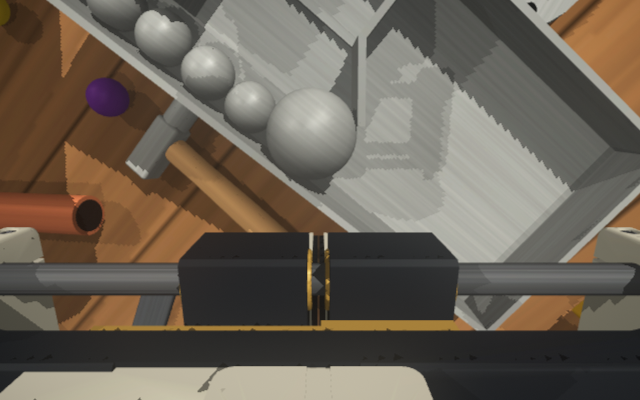

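The wrist view shows the big ball at (311,135), straight ahead of the closed fingers at x≈318, with small balls at (250,105), (208,72) and (163,38). I'll check the centre by depth and plan the push.

Run:
```python
from h import *
import pickle
c=pickle.load(open("wrist1.pkl","rb"))
# sphere fit on depth points around the ball
from scipy.optimize import least_squares
pts=np.array([world(c,u,v) for u in range(280,342,4) for v in range(105,165,4) if (u-311)**2+(v-135)**2<30**2])
s=least_squares(lambda q:np.linalg.norm(pts-q[:3],axis=1)-.031,[.61,-.146,.085],loss="soft_l1",f_scale=.002)
t=invT(s.x,P);q=t-[0,0,.05];print(s.x,np.round(t*1e3,1),"rms",np.sqrt(np.mean(s.fun**2)))
print("deck u,v,h",1e3*(q[0]*np.cos(a12)+q[2]*np.sin(a12)),q[1]*1e3,1e3*(-q[0]*np.sin(a12)+q[2]*np.cos(a12)))
b=(-10,92,110,-51)
rel(-10,92,47,-51)
b=(-10,92,47,-51)
for g in [(8,72,47,-51),(28,46,47,-51),(43,28,47,-60),(57,5,44,-75),(60,-16,40,-80),(60,-18,40,-80)]: rel(*g,base=b)
```

```text
[ 0.61392971 -0.14644027  0.08494874] [19.8 52.4 84.9] rms 0.016032254413129412
deck u,v,h 26.631784921896166 52.37790526864498 30.068752130313033
(-10, 92, 47, -51) [ 0.03  6.57 -0.14] [-0.002  0.002  0.002] [ 0.656 -0.183  0.094]
(8, 72, 47, -51) [-2.69 -0.   -0.14] [0. 0. 0.] [ 0.637 -0.164  0.098]
(28, 46, 47, -51) [-5.97 -0.   -0.06] [0. 0. 0.] [ 0.616 -0.14   0.102]
(43, 28, 47, -60) [-8.31  0.   -0.09] [ 0.     0.157 -0.   ] [ 0.6   -0.123  0.105]
(57, 5, 44, -75) [-10.98   0.3    0.27] [-0.     0.419 -0.   ] [ 0.584 -0.101  0.105]
(60, -16, 40, -80) [-12.8    0.7    1.36] [-0.     0.506 -0.   ] [ 0.578 -0.081  0.102]
(60, -18, 40, -80) [-12.95   0.7    1.48] [-0.     0.506 -0.   ] [ 0.578 -0.079  0.102]
```

Two views agree within 2 mm (deck 27, 52). Next I descend to 47 mm above the deck, just over the wall rim, and push along the shoulder.

```bash
python3 -m pendant '[[[0,2,-0.1,0,0,0,0],[0,4,-0.1,0,0,0,0],[0,5.5,-0.1,0,0,0,0],[0,6.5,-0.1,0,0,0,0],[0,6.5,-0.1,0,0,0,0],[0,6.5,-0.1,0,0,0,0]]]'
python3 -c "
from h import *
deckc()"
python3 -m pendant '[[[-0.8,0,-0.1,0,0,0,0],[-1.5,0,-0.1,0,0,0,0],[-2,0,-0.1,0,0,0,0],[-2.5,0,-0.1,0,0,0,0],[-3,0,-0.1,0,0,0,0],[-3.5,0,-0.1,0,0,0,0],[-4,0,-0.1,0,0,0,0],[-4.5,0,-0.1,0,0,0,0],[-5,0,-0.1,0,0,0,0],[-5.5,0,-0.1,0,0,0,0],[-6,0,-0.1,0,0,0,0]]]'
python3 - <<'E'
from h import *
deckc()
c=cam("wrist"); save("wrist2.png",c["image"])
for g in [(36,36,47,-51),(51,23,47,-65),(58,5,43,-75),(61,-13,40,-80)]: rel(*g)
E
```

```text
time: 2.75
tool_pos: [0.6564, -0.1832, 0.0938]
tool_rot: [-1.732, 0.13, -0.823]
contact_force: [0.2, 0.6, 0.1]
opening: 0.0007
t 2.75 u,v,h [-10.3  92.3  47. ] ang -51.6 tilt [-0.205 -0.015 -0.979] F [0.2 0.6 0.1] open 0.0007
time: 3.85
tool_pos: [0.6142, -0.14, 0.1001]
tool_rot: [-1.734, 0.133, -0.824]
contact_force: [0.6, -0.9, 0.6]
opening: 0.0003
t 3.85 u,v,h [29.  46.  45.1] ang -51.6 tilt [-0.208 -0.014 -0.978] F [ 0.6 -0.9  0.6] open 0.0003
(36, 36, 47, -51) [-1.14 -0.18  0.07] [-0.001  0.001 -0.002] [ 0.607 -0.131  0.103]
(51, 23, 47, -65) [-3.1  -0.18 -0.27] [-0.001  0.245 -0.002] [ 0.591 -0.119  0.107]
(58, 5, 43, -75) [-4.94  0.23  0.32] [-0.     0.42  -0.002] [ 0.582 -0.101  0.104]
(61, -13, 40, -80) [-6.52  0.53  1.22] [-0.     0.507 -0.002] [ 0.577 -0.084  0.102]
```

View pics/wrist2.png

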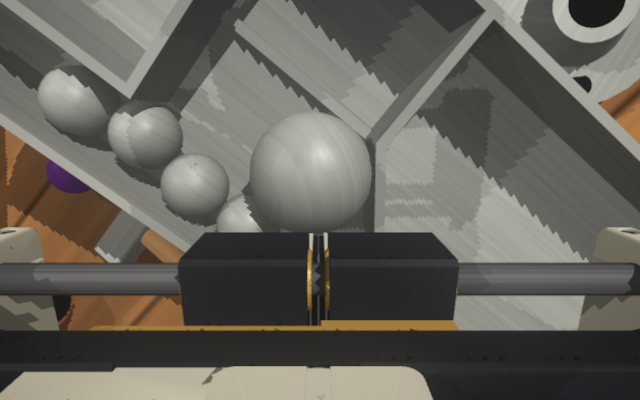

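The big ball (311,172) is in front of the fingers and moving along the shoulder towards the corner at (375,140). The small balls (237,213), (195,183), (145,135) and (75,100) are following down the wall. I continue round the corner and over the sill.

```bash
python3 -m pendant '[[[-0.6,-0.2,0,0,0,0,0],[-1.1,-0.2,0,0,0.05,0,0],[-1.6,-0.2,-0.1,0,0.1,0,0],[-2.1,-0.2,-0.2,0,0.15,0,0],[-2.6,-0.2,-0.25,0,0.2,0,0],[-3.1,-0.2,-0.25,0,0.245,0,0],[-3.5,-0.1,-0.1,0,0.29,0,0],[-4,0,0,0,0.33,0,0],[-4.5,0.1,0.15,0,0.38,0,0],[-4.95,0.2,0.3,0,0.42,0,0],[-5.4,0.3,0.55,0,0.45,0,0],[-5.8,0.4,0.8,0,0.48,0,0],[-6.2,0.5,1.0,0,0.5,0,0],[-6.5,0.5,1.2,0,0.507,0,0]]]'
python3 - <<'E'
from h import *
deckc()
c=cam("wrist"); save("wrist3.png",c["image"])
rel(61,-17,42,-80); rel(61,20,110,-80)
E
```

```text
time: 5.3
tool_pos: [0.5867, -0.0862, 0.1092]
tool_rot: [-1.754, 0.027, -1.325]
contact_force: [12.7, 1.1, 12.5]
opening: 0.0003
t 5.3 u,v,h [53.7 -9.8 49.1] ang -80.3 tilt [-0.183 -0.019 -0.983] F [12.7  1.1 12.5] open 0.0003
(61, -17, 42, -80) [-0.68  0.51 -0.48] [-0.018 -0.002  0.006] [ 0.578 -0.08   0.104]
(61, 20, 110, -80) [ 3.   -6.28 -0.99] [-0.018 -0.002  0.006] [ 0.595 -0.115  0.17 ]
```

View pics/wrist3.png

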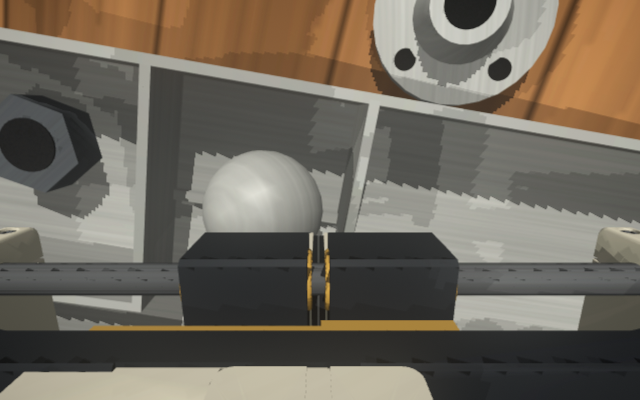

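The big ball (262,200) is beyond the sill inside the bay. The fingers' edge touched the bay wall end (17 N), so I lift straight off and look.

```bash
python3 -m pendant '[[[0.5,-1,-0.3,0,0,0,0],[1.5,-3,-0.5,0,0,0,0],[3,-6,-1,0,0,0,0],[3,-9,-1,0,0,0,0],[3,-11,-1,0,0,0,0],[10,-14,-1,0,0,0,0],[15,-14,-1,0,0,0,0],[20,-14,-1,0,0,0,0],[20,-14,-1,0,0,0,0]]]'
python3 - <<'E'
from h import *
deckc()
import pickle
c=cam("top"); pickle.dump(c,open("top1.pkl","wb")); s=cam("scene")
a=cv2.resize(c["image"][95:255,310:440],None,fx=3.4,fy=3.4,interpolation=cv2.INTER_CUBIC)
b=cv2.resize(s["image"][165:300,225:385],None,fx=2.2,fy=2.2,interpolation=cv2.INTER_CUBIC)
o=np.zeros((544,800,3),np.uint8); o[:,:442]=a[:544,:442]; o[:297,442:442+352]=b[:297]
save("chk.png",o)
E
```

```text
time: 6.25
tool_pos: [0.6459, -0.2834, 0.2329]
tool_rot: [-1.778, 0.037, -1.328]
contact_force: [0.8, -0.1, -0.6]
opening: 0.0004
t 6.25 u,v,h [ 36.4 191.4 179.3] ang -80.4 tilt [-0.209 -0.014 -0.978] F [ 0.8 -0.1 -0.6] open 0.0004
```

View pics/chk.png

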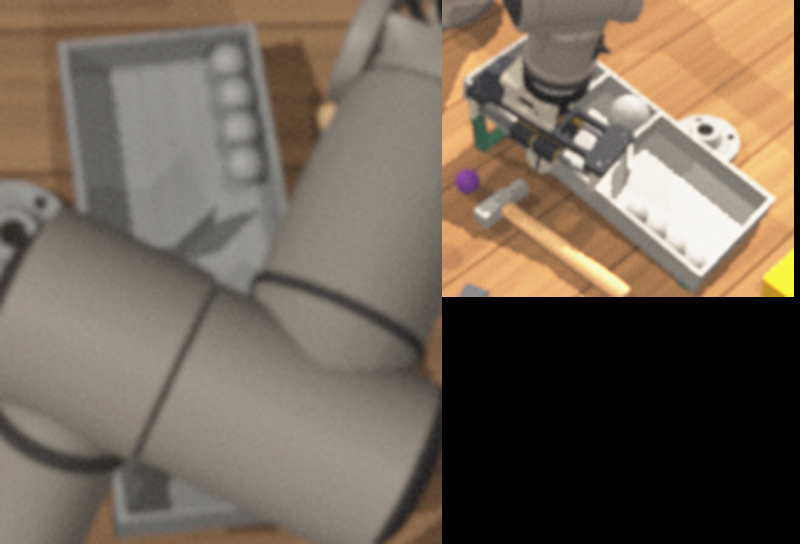

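All four small balls lie in the pan along the wall (228,60) to (243,163). The big ball appears in the bay in the scene view. I move the arm aside for an unobstructed last check.

Run:
```python
from h import *
s=status.observe(); R0=Ro.from_euler("xyz",s["tool_rot"]).as_matrix()
print(R0.T@(np.array([.30,-.42,.32])-s["tool_pos"])*100)
```

```text
[  4.65993724  -1.20967961 -37.89948409]
```

```bash
python3 -m pendant '[[[1,-2,-4,0,0,0,0],[2,-2,-8,0,0,0,0],[3,-2,-13,0,0,0,0],[4,-2,-18,0,0,0,0],[4.6,-1.5,-23,0,0,0,0],[4.6,-1.2,-28,0,0,0,0],[4.6,-1.2,-33,0,0,0,0],[4.6,-1.2,-37,0,0,0,0],[4.6,-1.2,-37,0,0,0,0],[4.6,-1.2,-37,0,0,0,0],[4.6,-1.2,-37,0,0,0,0]]]'
python3 - <<'E'
from h import *
import pickle
deckc()
c=cam("top"); c0=pickle.load(open("top0.pkl","rb")); s=cam("scene")
o=np.zeros((592,800,3),np.uint8)
o[:,:481]=cv2.resize(c["image"][95:255,310:440],None,fx=3.7,fy=3.7,interpolation=cv2.INTER_CUBIC)[:592,:481]
o[:270,481:]=cv2.resize(s["image"][165:300,225:385],(319,270),interpolation=cv2.INTER_CUBIC)
o[290:490,481:]=cv2.resize(c["image"],(319,200),interpolation=cv2.INTER_AREA)
save("final.png",o)
E
```

```text
time: 7.45
tool_pos: [0.3106, -0.4138, 0.3189]
tool_rot: [-1.776, 0.038, -1.323]
contact_force: [-0.3, 0.3, -0.1]
opening: 0.0004
t 7.45 u,v,h [391.1 295.8 191.8] ang -80.2 tilt [-0.207 -0.014 -0.978] F [-0.3  0.3 -0.1] open 0.0004
```

View pics/final.png

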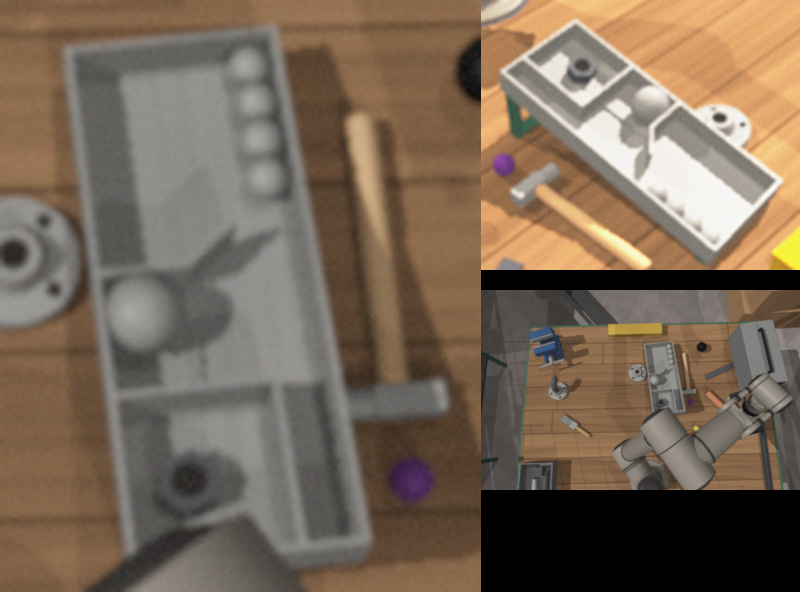

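The big ball rests in the bay (142,313) and all four small balls are in the pan (247,65) to (266,178). The nut (188,480), flange and hammer are where they were. I hand in now.

```bash
python3 -c "
from h import *
print(robot.hand_in())"
```

```text
the job is handed in; nothing more can be done
None
```

The job is done and handed in at about 7.5 s on the robot's clock. I held the closed fingers just above the wall rim, pushed the big ball up along the shoulder and rolled it over the sill into the side bay. It was never gripped or lifted, and the four small balls then ran through the mouth on their own.

- **Balls:** the last pictures show the big ball at rest in the bay and all four small balls in the catch pan, none bridging the mouth.
- **Other things:** in the enlarged view the nut, the flange by the tray and the hammer are where they were. I checked the rest of the bench only in a small overview. In it the arm stands over the pipe's side of the bench, so the pipe and flat bar were not checked closely.
- **Robot:** the arm was clear of everything at hand-in, with about 0 N at the wrist.

**One thing went off plan:** at the end of the push the fingers' edge rubbed the end of the bay wall. I read about 18 N there, below the 40 N limit, and lifted off straight away. The tray is fixed and showed no shift.

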